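# Swap the spent water-filter cartridge in its caddy

### The arm

A 7-joint arm with a two-finger parallel gripper is mounted at the origin on a cart in front of the work surface, level with it; the furniture and walls round the work are solid. World frame = base frame: x ahead of the robot, y to its left, z up, the work surface at z = 0. Lengths are in m, angles in rad, forces in N, time in s.
With the tool pointing down it reaches from about 0.4 to 0.85 m from the base axis. Payload 10.4 kg.
Tool frame: the origin (TCP) lies at the very end of the fingers, on their centre line; the grasp point (between the pads) lies 19 mm behind it; z points along the fingers, y is the line along which they close (so a half turn about z gives the same grasp; the last joint's range is limited). The gripper opens to 87 mm and grips with 3 to 60 N. Pads are 19 mm wide; open, the fingers measure 117 mm over their backs; the gripper's body (75 mm by 190 mm) begins 51 mm behind the grasp point.
Start: joints at [1.171, 0.332, -0.065, 1.46, 0.022, 1.35, -0.088], TCP at [0.23, -0.581, 0.199] pointing down, gripper open.
Joint ranges: [-2.6, 2.6], [-0.5, 2.12], [-1.47, 1.34], [0.16, 2.42], [-1.27, 4.41], [0.06, 2.06], [-2.6, 2.6]. Speed limits (rad/s): [2.22, 2.22, 2.79, 2.79, 3.14, 3.14, 3.14].

### API

Orientations are given as a unit quaternion [x, y, z, w].
In Python, from bench import read_state, cams, workorder gives the robot as it stands.
- The arm moves only by the shell command python3 -m crank 'ROWS' [FORCE]. ROWS is text: rows parted by semicolons, each of 5 numbers parted by spaces: the shift along the tool's x, y, z scaled (see below), then the turn about the tool's z scaled (see below), then the opening, from -1 (shut) to 1 (fully open). In form: dx dy dz yaw jaw; .... A call has 1 to 10 rows; each row shifts and turns the commanded pose from where the row before left it, along the tool's axes as they then stand; what a row does not reach is not made up. The controller multiplies each number of a shift by 200 mm and each number of a turn by 90 degrees. A row lasts 1/10 s, in which the tool goes at most 50 mm and 8.59 degrees, less where a joint would pass 70% of its speed; a pose out of reach is approached as far as the arm can. A call with a number of a shift or a turn outside -1 to 1 is refused whole. A call with a gripper value outside its range is refused whole. The fingers move at their own pace and stop on an object; FORCE is the grip in N (left out, the last holds). Time passes only in rows, so rows that do not move let the fingers close. It gives the time, the measured TCP pose, the force, the opening and the grip force at its end, in the units of the state.
- read_state(): the state, without advancing time (a new reading comes with each control period).
- cams.camera(name): name is "side" or "top"; returns a dict with "img" (420x560x3 uint8, blue, green, red), "K" (3x3 intrinsics, pixels), "dist" ([k1, k2, p1, p2, k3] as OpenCV has them; the pictures are not rectified), "xyz" and "attitude" of the camera in the world. Camera axes: x right, y down, z forward; pixel columns grow to the right and rows downward; lengths in m; the calibration is good to about 2 mm. A picture is of the moment at which its call begins. There is no depth.
- workorder.close_job(): hands the job in; it is judged then, once.
The state is a dict: "time": time; "joint_positions": joint angles; "joint_vel": joint speeds; "joint_torque": joint torques, N m; "ee_pos": TCP position; "eef_rot": TCP orientation; "ft_force": force on the tool from outside, world axes, zero at the start; "torque": the same for the moment, N m; "width": finger opening in m; "grip_force": force on a finger pad.
Only numpy, scipy, OpenCV 4.12 (cv2) and the standard library are available. Lean on these libraries where they do the work, as an engineer would, in place of code of your own. Each camera call takes 0.05 s, during which the arm holds its last target. There are 200 camera calls.

### The job

Change the water filter: take the spent brown cartridge out of the grey caddy and stand it upright in the blue saucer, then stand the new green-banded cartridge upright in the ring this frees, fully down on the ring's floor. Lower the new cartridge right to the bottom before letting go, do not drop it in. Leave the plain white cartridge in the other ring and the things lying around where they are, and let no cartridge topple.

Things in the scene. Friction and masses are not known exactly. Their poses are not given: they have to be found in the camera images.
- caddy: fixed grey base plate 240 x 100 x 8 mm with two white round collars side by side along its own x axis, 130 mm apart between centres. Origin: centre of the underside, z up. Each collar is 42 mm high above the plate (top 50 mm above the worktop), bore 75 mm flaring to 83 mm in the top 8 mm, outside 85 to 93 mm
- ring_a (a point): centre of one collar, on its floor (8 mm above the worktop), at the caddy's own x = -65 mm; holds the brown or the plain white cartridge at the start
- ring_b (a point): centre of the other collar, on its floor (8 mm above the worktop), at the caddy's own x = +65 mm; holds the other of those two
- saucer: fixed round blue plastic drip saucer, 132 mm over the rim, 15 mm high, flat inner floor 110 mm across and 4 mm above its underside. Origin: centre of the underside
- spent: spent brown filter cartridge, an upright cylinder 252 mm high: brown body 64 mm in diameter, yellow end caps 70 mm in diameter and 15 mm high. 0.35 kg. Starts upright in one of the rings. Origin: centre of its underside, z along its length, upward
- kept: plain white filter cartridge without bands, cylinder 66 mm in diameter, 253 mm high, upright in the other ring; it stays. Origin: centre of its underside, z up
- fresh: new white filter cartridge with green printed bands, cylinder 67 mm in diameter, 256 mm high, about 0.32 kg. Starts upright on the worktop. Origin: centre of its underside, z along its length, upward
- grease: bystander: small white tub with a blue cap, 48 mm in diameter, 32 mm high, on the worktop. Origin: centre of its underside
- meter: bystander: white pen-shaped meter with a green cap, 30 x 148 x 18 mm, lying on the worktop behind the caddy. Origin: centre of its underside
- plier: bystander: red-handled pliers, 63 x 196 x 17 mm, lying on the worktop at the right. Origin: centre of the underside

How it is judged:
By the outcome, as a careful person would: the job done as asked, in the order asked, and still so for the second after the job is handed in, with the robot touching nothing.
It also fails if it takes over 61 s, if anything falls off the work surface, if the arm or the gripper's body presses on something with over 40 N, if the wrist force passes 120 N, or if a joint passes its speed limit or range.

## Working session

There is one attempt and no reset: what is moved stays moved. The work goes in short steps, Python scripts to look and compute and a shell command to move; the robot and the scene stay as the last step left them, time stands still between calls to the robot, and variables do not carry over. Pictures are saved under pics/ and viewed, at most 10 in all, crops included, and the job is handed in when it is done.

```bash
mkdir -p pics; python3 - <<'E'
from bench import read_state, cams
import cv2
s=read_state(); print({k:s[k] for k in('time','ee_pos','eef_rot','width','ft_force')})
for n in('top','side'):
    c=cams.camera(n); cv2.imwrite(f'pics/{n}0.png',c['img']); print(n,c['K'],c['dist'],c['xyz'],c['attitude'])
E
```

```text
{'time': 0.0, 'ee_pos': array([ 0.22980393, -0.58075598,  0.19856071]), 'eef_rot': array([ 9.82298153e-01,  1.87322815e-01, -1.81957075e-04, -6.83975164e-04]), 'width': 0.08703490367880191, 'ft_force': array([0.24881193, 0.96255406, 0.30332342])}
top [[453.053725     0.         277.71200074]
 [  0.         453.053725   212.68474188]
 [  0.           0.           1.        ]] [-0.11502551  0.          0.          0.          0.        ] [-0.00700502 -0.59420011  0.821563  ] [ 0.80530621 -0.49680687  0.17191107 -0.27406463]
side [[528.07553764   0.         274.24424893]
 [  0.         528.07553764 219.79600703]
 [  0.           0.           1.        ]] [-0.05409303  0.          0.          0.          0.        ] [ 0.15476508 -1.2525233   0.8195126 ] [ 0.88196009 -0.18800495  0.07800309 -0.42510711]
```

View pics/top0.png

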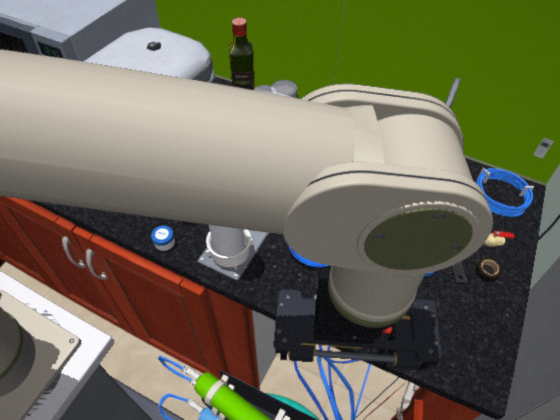

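View pics/side0.png

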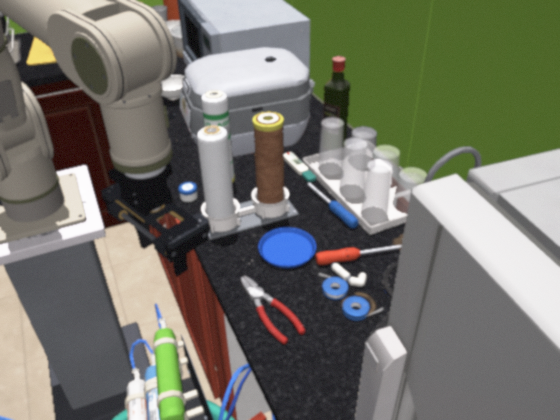

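The side view shows kept (white) at about (218,180), spent at (268,160), fresh behind them at (215,110) and the saucer at (287,247). The arm blocks the top view. Next I'll enlarge the side view.

```bash
python3 - <<'E'
import cv2
i=cv2.imread('pics/side0.png')
cv2.imwrite('pics/s_crop.png',cv2.resize(i[80:275,170:330],None,fx=3.05,fy=3.05,interpolation=cv2.INTER_CUBIC))
E
cat > h.py <<'E'
import numpy as np, cv2
from scipy.spatial.transform import Rotation as R
from scipy.optimize import least_squares
from bench import cams
def ray(c,uv,z):
    p=cv2.undistortPoints(np.array([[uv]],float),c['K'],np.array(c['dist']))[0,0]
    d=R.from_quat(c['attitude']).apply([p[0],p[1],1]); o=np.array(c['xyz'])
    return o+d*(z-o[2])/d[2]
def proj(c,P):
    r=R.from_quat(c['attitude']).inv(); P=r.apply(np.atleast_2d(P)-np.array(c['xyz']))
    return cv2.projectPoints(P,np.zeros(3),np.zeros(3),c['K'],np.array(c['dist']))[0][:,0]
E
python3 -c "
from h import *
c=cams.camera('side')
for n,uv,z in[('kept top',(213,133),.261),('spent top',(268,121),.26),('fresh top',(216,98),.256),('saucer',(287,247),.012),('forward10',(287,200),.012)]: print(n,ray(c,uv,z))
print(proj(c,[[.23,-.581,.199]]))
"
```

```text
kept top [ 0.41914941 -0.28271787  0.261     ]
spent top [ 0.54670776 -0.28323295  0.26      ]
fresh top [ 0.48166614 -0.11424959  0.256     ]
saucer [ 0.52508912 -0.42737603  0.012     ]
forward10 [ 0.59996452 -0.26333384  0.012     ]
[[165.72050216 268.16250092]]
```

View pics/s_crop.png

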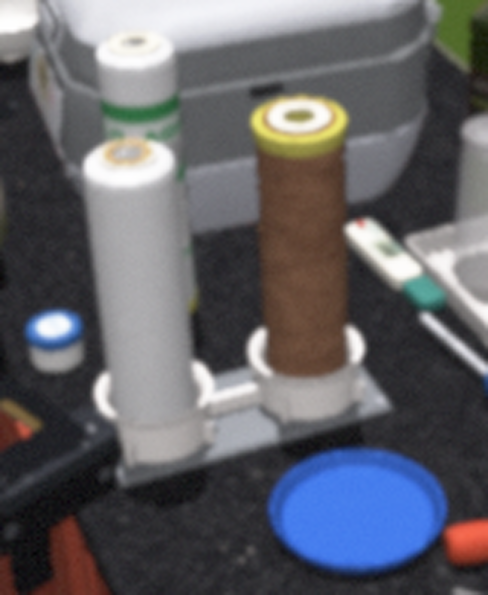

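```bash
cat >> h.py <<'E'
def fit(c,g,r,z,l,rt,t,b=None,s=3.05,o=(170,80)):
    a=np.linspace(0,2*np.pi,200)
    def f(p):
        q=proj(c,np.c_[p[0]+r*np.cos(a),p[1]+r*np.sin(a),0*a+z]); 
        e=[q[:,0].min()-(l/s+o[0]),q[:,0].max()-(rt/s+o[0]),q[:,1].min()-(t/s+o[1])]
        if b: e.append(q[:,1].max()-(b/s+o[1]))
        return e
    k=least_squares(f,g); return k.x,k.fun
E
python3 -c "
from h import *
c=cams.camera('side')
for n,a in dict(spent=((.54,-.28),.035,.26,251,348,96),kept=((.42,-.28),.033,.261,83,177,139),fresh=((.48,-.11),.0335,.256,97,177,32),saucer=((.52,-.42),.066,.015,268,447,449),colS=((.54,-.28),.0465,.05,247,365,322),colK=((.42,-.28),.0465,.05,94,215,358)).items(): print(n,*fit(c,*a))
for uv in[(393,407),(120,486)]: print(ray(c,(uv[0]/3.05+170,uv[1]/3.05+80),.004))
"
```

```text
spent [ 0.55108349 -0.27398856] [ 0.18591822 -0.1853917   0.01928747]
kept [ 0.41835661 -0.28267266] [-0.03539519  0.03532507 -0.00346197]
fresh [ 0.48212016 -0.10469484] [-0.69794672  0.696502   -0.06878594]
saucer [ 0.52599174 -0.42641592] [ 0.51007507 -0.50673366  0.07046277]
colS [ 0.54784064 -0.2793017 ] [ 0.46228285 -0.46064403  0.04614177]
colK [ 0.42026679 -0.27485296] [ 0.42974735 -0.4291677   0.04290426]
[ 0.60783433 -0.31726694  0.004     ]
[ 0.37321151 -0.31715252  0.004     ]
```

Spent is at about (0.550,-0.276), kept at (0.42,-0.28), fresh at (0.482,-0.105) and the saucer at (0.526,-0.426). The caddy lies along world x. I'll raise the tool, square it up and go above the spent cartridge.

```bash
python3 -m crank '0 0 -.19 .08 1; 0 0 -.19 .08 1; 0 0 -.19 .08 1; 0 0 -.19 0 1; 0 0 0 0 1; 0 0 0 0 1' && python3 -m crank '.1 -.1 0 0 1; .2 -.19 0 0 1; .2 -.19 0 0 1; .2 -.19 0 0 1; .2 -.19 0 0 1; .2 -.19 0 0 1; .2 -.19 0 0 1; .2 -.19 0 0 1; 0 0 0 0 1; 0 0 0 0 1'
python3 - <<'E'
from h import *
a=[cams.camera(n)['img'] for n in('top','side')]
cv2.imwrite('pics/b.png',cv2.resize(np.hstack(a),(800,300)))
cv2.imwrite('pics/btop.png',a[0])
cv2.imwrite('pics/bside.png',a[1])
E
```

```text
time: 0.8
ee_pos: [0.2301, -0.5814, 0.3518]
eef_rot: [1.0, 0.0, 0.0, 0.001]
ft_force: [0.5, 0.5, -0.0]
width: 0.0868
grip_force: 0.0
time: 1.8
ee_pos: [0.5042, -0.3187, 0.3496]
eef_rot: [1.0, 0.001, -0.001, -0.001]
ft_force: [-1.2, -1.1, -0.3]
width: 0.0871
grip_force: 0.0
```

View pics/b.png

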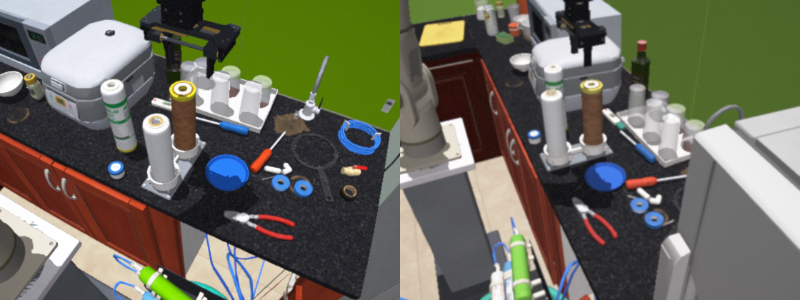

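The top view is now clear: fresh at about (118,95), kept (157,135), spent (183,100) and saucer (228,172) in this picture. I'll crop it for measuring.

```bash
python3 - <<'E'
import cv2
i=cv2.imread('pics/btop.png')
cv2.imwrite('pics/btc.png',cv2.resize(i[90:280,130:370],None,fx=3.1,fy=3.1,interpolation=cv2.INTER_CUBIC))
E
```

```text
(no output)
```

View pics/btc.png

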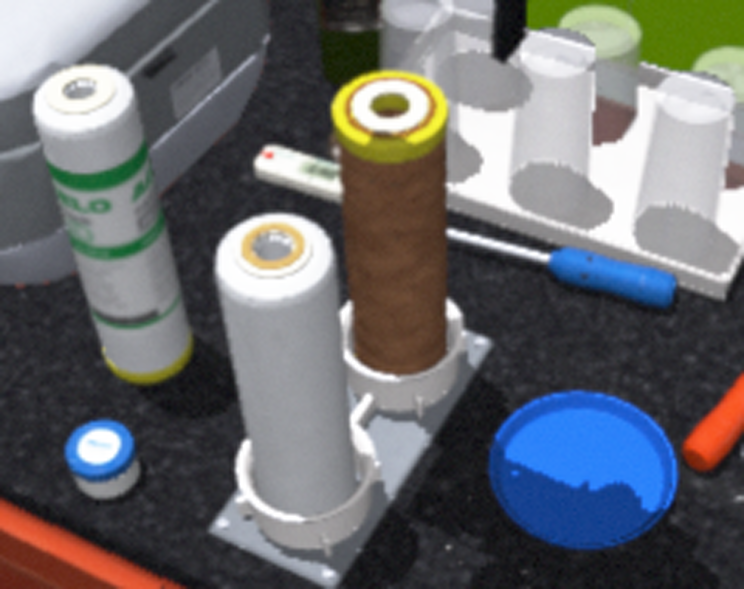

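```bash
python3 -c "
from h import *
c=cams.camera('top')
for n,a in dict(spent=((.54,-.28),.035,.26,331,448,71),kept=((.42,-.28),.033,.261,216,338,213),fresh=((.48,-.11),.0335,.256,33,136,64),saucer=((.52,-.42),.066,.015,488,678,390)).items(): print(n,*fit(c,*a,s=3.1,o=(130,90)))
for n,uv,z in[('S hole',(390,104),.26),('K hole',(273,246),.261),('F hole',(81,91),.256),('Fbase',(147,360),.0),('c1',(492,338),.008),('c2',(209,530),.008),('c3',(332,588),.008)]: print(n,ray(c,(uv[0]/3.1+130,uv[1]/3.1+90),z))
"
```

```text
spent [ 0.54812568 -0.27375817] [-0.02268475  0.02266667 -0.001935  ]
kept [ 0.41416661 -0.27663415] [ 0.07340801 -0.07323188  0.0057183 ]
fresh [ 0.47743391 -0.09972271] [-1.05136961  1.04468456 -0.08448285]
saucer [ 0.52543922 -0.42927476] [ 0.02452616 -0.0246574   0.00261506]
S hole [ 0.55217671 -0.27190107  0.26      ]
K hole [ 0.41988214 -0.27059949  0.261     ]
F hole [ 0.48265443 -0.09317567  0.256     ]
Fbase [ 0.47567208 -0.09575461  0.        ]
c1 [ 0.60553959 -0.32064281  0.008     ]
c2 [ 0.36693076 -0.22232563  0.008     ]
c3 [ 0.36587533 -0.31910387  0.008     ]
```

```bash
python3 -m crank '.1 -.1 0 0 1;0 0 0 0 1; 0 0 0 0 1;0 0 0 0 1'
```

```text
time: 2.35
ee_pos: [0.5228, -0.3015, 0.3513]
eef_rot: [1.0, -0.001, -0.0, 0.0]
ft_force: [1.3, -0.6, -0.2]
width: 0.087
grip_force: 0.0
```

```bash
python3 -m crank '.135 -.142 0 0 1;0 0 .1 0 1; 0 0 .1 0 1;0 0 .1 0 1;0 0 0 0 1;0 0 0 0 1;0 0 0 0 1'
python3 - <<'E'
from h import *
a=[cams.camera(n)['img'] for n in('top','side')]
cv2.imwrite('pics/c.png',np.hstack([cv2.resize(a[0][60:260,150:350],(400,400)),cv2.resize(a[1][50:250,170:370],(400,400))]))
E
```

```text
time: 3.05
ee_pos: [0.551, -0.2724, 0.2929]
eef_rot: [1.0, -0.0, 0.001, 0.0]
ft_force: [0.4, 0.3, 0.3]
width: 0.087
grip_force: 0.0
```

View pics/c.png

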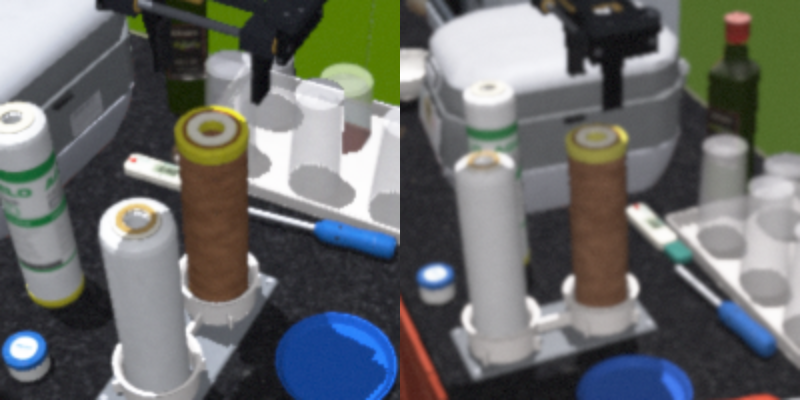

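Both views show the fingers just above the spent cap. The near fingertip is at about (281,110) in the full top picture and (275,103) in the side picture. I'll check that against its projection.

```bash
python3 -c "
from h import *
for n in('top','side'): print(n,proj(cams.camera(n),[[.551,-.2724-.0435,.293],[.551,-.2724-.0585,.293]]))"
python3 -m crank '0 0 .1 0 1;0 0 .1 0 1;0 0 0 0 1;0 0 0 0 1'
```

```text
top [[276.7250199  117.19120752]
 [284.32162905 119.70726328]]
side [[275.3682792  113.35574414]
 [278.20884348 116.34578798]]
time: 3.65
ee_pos: [0.5508, -0.2718, 0.252]
eef_rot: [1.0, -0.0, 0.0, 0.0]
ft_force: [0.9, 0.0, 0.2]
width: 0.0874
grip_force: 0.0
```

```bash
python3 -m crank '0 0 .1 0 1;0 0 .1 0 1;0 0 .04 0 1;0 0 0 0 1;0 0 0 0 1'
python3 - <<'E'
from h import *
a=[cams.camera(n)['img'] for n in('top','side')]
cv2.imwrite('pics/d.png',np.hstack([cv2.resize(a[0][60:260,150:350],(400,400)),cv2.resize(a[1][50:250,170:370],(400,400))]))
E
```

```text
time: 4.15
ee_pos: [0.5514, -0.272, 0.2048]
eef_rot: [1.0, -0.0, 0.001, 0.0]
ft_force: [-0.3, -0.5, 0.3]
width: 0.087
grip_force: 0.0
```

View pics/d.png

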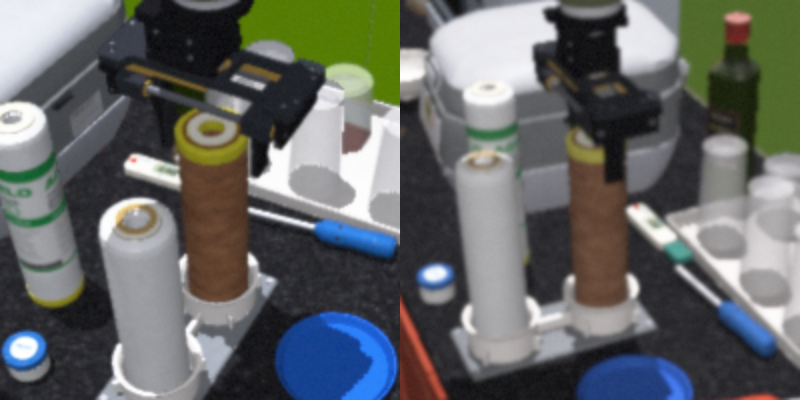

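The fingers straddle the brown cartridge, with the near finger at (258,150) in the left crop, just below the cap. I'll grip it now.

```bash
python3 -m crank '0 0 0 0 -1;0 0 0 0 -1;0 0 0 0 -1;0 0 0 0 -1;0 0 0 0 -1;0 0 0 0 -1;0 0 0 0 -1;0 0 0 0 -1' 35; python3 -m crank '0 0 -.05 0 -1;0 0 -.05 0 -1;0 0 0 0 -1;0 0 0 0 -1'
```

```text
time: 5.05
ee_pos: [0.551, -0.2717, 0.2036]
eef_rot: [1.0, -0.0, 0.0, 0.0]
ft_force: [0.2, 0.4, 3.4]
width: 0.068
grip_force: 35.0
time: 5.45
ee_pos: [0.5509, -0.2719, 0.2236]
eef_rot: [1.0, -0.0, 0.0, 0.0]
ft_force: [0.4, 0.8, -3.8]
width: 0.0676
grip_force: 35.0
```

```bash
python3 -m crank '0 0 -.1 0 -1;0 0 -.1 0 -1;0 0 -.05 0 -1;0 0 0 0 -1;0 0 0 0 -1' && python3 -m crank '-.01 .05 0 0 -1;-.02 .1 0 0 -1;-.02 .12 0 0 -1;-.02 .12 0 0 -1;-.02 .12 0 0 -1;-.02 .12 0 0 -1;-.017 .1 0 0 -1;0 .05 0 0 -1;0 0 0 0 -1;0 0 0 0 -1'
python3 - <<'E'
from h import *
a=[cams.camera(n)['img'] for n in('top','side')]
cv2.imwrite('pics/e.png',np.hstack([cv2.resize(a[0][90:290,170:370],(400,400)),cv2.resize(a[1][80:280,190:390],(400,400))]))
E
```

```text
time: 5.95
ee_pos: [0.5505, -0.2717, 0.2724]
eef_rot: [1.0, -0.0, -0.0, -0.0]
ft_force: [0.2, 0.6, -2.9]
width: 0.0677
grip_force: 35.0
time: 6.95
ee_pos: [0.5258, -0.4268, 0.2729]
eef_rot: [1.0, 0.0, -0.0, -0.001]
ft_force: [-0.7, 0.5, -3.0]
width: 0.0675
grip_force: 35.0
```

View pics/e.png

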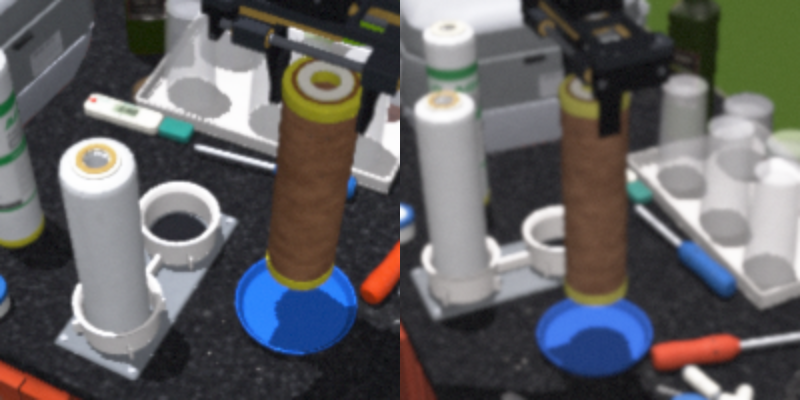

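The spent cartridge hangs upright above the saucer, with its base at about (300,275) in the left crop. Lowering it.

```bash
python3 -m crank '0 .005 .08 0 -1;0 0 .08 0 -1;0 0 .08 0 -1;0 0 .05 0 -1;0 0 .03 0 -1;0 0 .01 0 -1;0 0 .01 0 -1;0 0 0 0 -1;0 0 0 0 -1'; python3 -m crank '0 0 .01 0 -1;0 0 0 0 -1;0 0 0 0 -1'
```

```text
time: 7.95
ee_pos: [0.5256, -0.4289, 0.2059]
eef_rot: [1.0, -0.0, 0.0, 0.0]
ft_force: [-0.7, -0.3, -3.6]
width: 0.0679
grip_force: 35.0
time: 8.25
ee_pos: [0.5253, -0.4288, 0.2034]
eef_rot: [1.0, -0.0, 0.0, 0.0]
ft_force: [-0.4, 0.5, -3.3]
width: 0.0678
grip_force: 35.0
```

```bash
python3 -m crank '0 0 .01 0 -1;0 0 0 0 -1;0 0 0 0 -1'; python3 -m crank '0 0 .008 0 -1;0 0 0 0 -1;0 0 0 0 -1'
```

```text
time: 8.55
ee_pos: [0.5253, -0.4288, 0.2013]
eef_rot: [1.0, -0.0, -0.0, 0.0]
ft_force: [0.8, 1.1, -2.5]
width: 0.0677
grip_force: 35.0
time: 8.85
ee_pos: [0.5253, -0.4287, 0.1997]
eef_rot: [1.0, -0.0, -0.0, 0.0]
ft_force: [0.6, -0.8, -3.6]
width: 0.0678
grip_force: 35.0
```

```bash
python3 -m crank '0 0 .006 0 -1;0 0 0 0 -1;0 0 0 0 -1'; python3 -m crank '0 0 .005 0 -1;0 0 0 0 -1;0 0 0 0 -1'
```

```text
time: 9.15
ee_pos: [0.5259, -0.4288, 0.1996]
eef_rot: [1.0, 0.0, 0.001, 0.0]
ft_force: [0.4, 1.9, 5.1]
width: 0.0675
grip_force: 35.0
time: 9.45
ee_pos: [0.5263, -0.4288, 0.1995]
eef_rot: [1.0, 0.0, 0.001, 0.001]
ft_force: [-0.4, 2.2, 9.0]
width: 0.0679
grip_force: 35.1
```

Contact is made at z 0.1995, as predicted. I'll back off slightly, open and retreat straight up.

```bash
python3 -m crank '0 0 -.005 0 -1;0 0 0 0 -.4;0 0 0 0 .58;0 0 0 0 .62;0 0 0 0 .7;0 0 0 0 1;0 0 0 0 1;0 0 0 0 1;0 0 0 0 1' 10;  python3 -m crank '0 0 -.03 0 1;0 0 -.05 0 1;0 0 -.1 0 1;0 0 -.15 0 1;0 0 -.15 0 1;0 0 -.15 0 1;0 0 -.12 0 1;0 0 0 0 1;0 0 0 0 1'
python3 - <<'E'
from h import *
a=[cams.camera(n)['img'] for n in('top','side')]
cv2.imwrite('pics/f.png',np.hstack([cv2.resize(a[0][80:280,130:330],(400,400)),cv2.resize(a[1][80:280,190:390],(400,400))]))
cv2.imwrite('pics/ftop.png',a[0]); cv2.imwrite('pics/fside.png',a[1])
E
```

```text
time: 10.35
ee_pos: [0.5253, -0.4288, 0.1984]
eef_rot: [1.0, -0.0, -0.0, -0.0]
ft_force: [-1.1, 0.1, 0.4]
width: 0.0869
grip_force: 0.0
time: 11.25
ee_pos: [0.5256, -0.4288, 0.3495]
eef_rot: [1.0, -0.0, 0.001, 0.0]
ft_force: [0.7, 0.0, -0.4]
width: 0.0872
grip_force: 0.0
```

View pics/f.png

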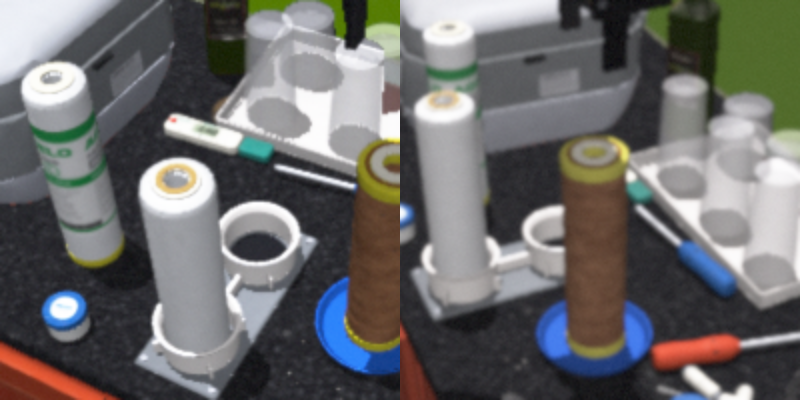

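Spent stands upright in the saucer and the free ring is clear, its rim spanning (217–301, top 201) in the left crop. Next I'll work out the ring centre and the cooker's clearance from fresh.

```bash
python3 -c "
from h import *
c=cams.camera('top')
print('ring',*fit(c,(.55,-.27),.0465,.05,217,301,201,290-34,s=2,o=(130,80)))
print('ring3',*fit(c,(.55,-.27),.0465,.05,217,301,201,s=2,o=(130,80)))
print('freshtop',*fit(c,(.48,-.1),.0335,.25,22,92,62,s=2,o=(130,80)))
print('freshbase',*fit(c,(.48,-.1),.0335,.008,66,125,211,268,s=2,o=(130,80)))
for uv in[(0,282),(75,272),(150,190),(265,60)]: print(ray(c,(uv[0]/3.1+130,uv[1]/3.1+90),.0),ray(c,(uv[0]/3.1+130,uv[1]/3.1+90),.03))
print('top edge pts', [ray(c,(u,v),.2).round(3) for u,v in[(62,115),(90,125),(160,90),(205,72)]])
"
```

```text
ring [ 0.5585582  -0.26999169] [ 0.11147373 -0.11198305 -2.35330863  2.10570307]
ring3 [ 0.55217508 -0.27338546] [ 0.01866469 -0.0186599   0.00147404]
freshtop [ 0.48281987 -0.09725746] [ 0.00777516 -0.00772768  0.00061783]
freshbase [ 0.48739336 -0.09033475] [ 0.41853762 -0.40966587  3.28343334 -3.0152998 ]
[0.48841466 0.05465568 0.        ] [0.47032403 0.03096222 0.03      ]
[0.52402466 0.00684122 0.        ] [ 0.5046337  -0.01510626  0.03      ]
[0.62742579 0.00549986 0.        ] [ 0.60425907 -0.01639864  0.03      ]
[0.81342023 0.00745032 0.        ] [ 0.78346177 -0.0145194   0.03      ]
top edge pts [array([0.454, 0.155, 0.2  ]), array([0.455, 0.074, 0.2  ]), array([0.617, 0.009, 0.2  ]), array([ 0.719, -0.045,  0.2  ])]
```

```bash
python3 -c "
from bench import read_state; print(read_state()['joint_positions'])"
python3 -m crank '-.022 -.1 0 0 1;-.022 -.18 0 0 1;-.022 -.18 0 0 1;-.022 -.18 0 0 1;-.022 -.18 0 0 1;-.022 -.18 0 0 1;-.022 -.18 0 0 1;-.022 -.18 0 0 1;-.022 -.18 0 0 1;-.022 -.12 0 0 1'; python3 -m crank '0 0 0 0 1;0 0 0 0 1;0 0 0 0 1'; python3 -c "
from bench import read_state; print(read_state()['joint_positions'])"
```

```text
[ 0.7341097   0.44668046 -0.1918955   1.00442986  0.08315913  1.69883058
 -0.99984526]
time: 12.4
ee_pos: [0.4808, -0.0939, 0.3481]
eef_rot: [1.0, 0.001, -0.0, -0.0]
ft_force: [-0.6, 0.7, 0.9]
width: 0.087
grip_force: 0.0
time: 12.7
ee_pos: [0.4812, -0.098, 0.3481]
eef_rot: [1.0, -0.001, -0.0, 0.0]
ft_force: [0.0, -0.7, -0.9]
width: 0.0874
grip_force: 0.0
[ 0.49719082  0.01865397 -0.3930556   1.51969391  0.00736999  1.60546799
 -1.46824393]
```

```bash
python3 -m crank '0 0 0 -.09 1;0 0 0 -.09 1;0 0 0 -.09 1;0 0 0 -.09 1;0 0 0 -.09 1;0 0 0 -.09 1;0 0 0 -.09 1;0 0 0 -.09 1;0 0 0 -.09 1;0 0 0 -.09 1'; python3 -m crank '0 0 0 -.05 1;0 0 0 -.05 1;0 0 .1 0 1;0 0 .1 0 1;0 0 .1 0 1;0 0 0 0 1;0 0 0 0 1;0 0 0 0 1'
python3 - <<'E'
from h import *
from bench import read_state
s=read_state(); print(R.from_quat(s['eef_rot']).as_matrix().round(3))
p=s['ee_pos']; print(p)
E
```

```text
time: 13.7
ee_pos: [0.4814, -0.0981, 0.3481]
eef_rot: [0.759, 0.651, -0.0, -0.0]
ft_force: [-0.1, 0.7, -0.2]
width: 0.087
grip_force: 0.0
time: 14.5
ee_pos: [0.4819, -0.0972, 0.2896]
eef_rot: [0.707, 0.707, 0.0, 0.001]
ft_force: [0.3, 0.3, 0.2]
width: 0.0869
grip_force: 0.0
[[ 0.001  1.     0.001]
 [ 1.    -0.001 -0.   ]
 [-0.     0.001 -1.   ]]
[ 0.48192231 -0.09720636  0.28964823]
```

```bash
python3 -m crank '0 0 .08 0 1;0 0 .08 0 1;0 0 .06 0 1;0 0 0 0 1;0 0 0 0 1' && python3 -m crank '0 0 .08 0 1;0 0 .08 0 1;0 0 .07 0 1;0 0 0 0 1;0 0 0 0 1'; python3 - <<'E'
from h import *
a=[cams.camera(n)['img'] for n in('top','side')]
cv2.imwrite('pics/gtop.png',a[0]); cv2.imwrite('pics/gside.png',a[1])
E
```

```text
time: 15.0
ee_pos: [0.4817, -0.0968, 0.2453]
eef_rot: [0.707, 0.707, 0.0, 0.0]
ft_force: [0.6, 0.5, 0.6]
width: 0.0871
grip_force: 0.0
time: 15.5
ee_pos: [0.4817, -0.0968, 0.1991]
eef_rot: [0.707, 0.707, 0.0, 0.0]
ft_force: [0.5, -0.6, 0.1]
width: 0.0871
grip_force: 0.0
```

```bash
python3 -m crank '0 0 0 0 .8;0 0 0 0 .7;0 0 0 0 .65;0 0 0 0 .6;0 0 0 0 .5;0 0 0 0 -1;0 0 0 0 -1;0 0 0 0 -1;0 0 0 0 -1' 35; python3 -m crank '0 0 -.03 0 -1;0 0 -.05 0 -1;0 0 0 0 -1;0 0 0 0 -1'
```

```text
time: 16.5
ee_pos: [0.4816, -0.0968, 0.1986]
eef_rot: [0.707, 0.707, 0.0, 0.0]
ft_force: [1.2, 0.2, 0.8]
width: 0.0636
grip_force: 34.7
time: 16.9
ee_pos: [0.4815, -0.0968, 0.2148]
eef_rot: [0.707, 0.707, 0.0, 0.0]
ft_force: [-0.3, 1.1, -3.0]
width: 0.0633
grip_force: 34.7
```

```bash
python3 -m crank '0 0 -.08 0 -1;0 0 -.1 0 -1;0 0 -.1 0 -1;0 0 -.05 0 -1;0 0 0 0 -1;0 0 0 0 -1' && python3 -m crank '-.05 .02 0 0 -1;-.12 .05 0 0 -1;-.14 .055 0 0 -1;-.14 .055 0 0 -1;-.14 .055 0 0 -1;-.14 .055 0 0 -1;-.1 .04 0 0 -1;-.045 .02 0 0 -1;0 0 0 0 -1;0 0 0 0 -1'
python3 - <<'E'
from h import *
from bench import read_state
print(read_state()['ee_pos'],read_state()['torque'],read_state()['ft_force'])
a=[cams.camera(n)['img'] for n in('top','side')]
cv2.imwrite('pics/h.png',np.hstack([cv2.resize(a[0][80:280,160:293],(399,600),interpolation=cv2.INTER_CUBIC),cv2.resize(a[1][70:270,200:333],(399,600),interpolation=cv2.INTER_CUBIC)]))
E
```

```text
time: 17.5
ee_pos: [0.4811, -0.0967, 0.2796]
eef_rot: [0.707, 0.707, -0.0, -0.0]
ft_force: [-0.6, -0.0, -4.1]
width: 0.0633
grip_force: 34.7
time: 18.5
ee_pos: [0.5513, -0.2707, 0.2802]
eef_rot: [0.707, 0.707, 0.0, -0.0]
ft_force: [-0.4, 0.8, -2.8]
width: 0.0631
grip_force: 34.7
[ 0.55134512 -0.27071747  0.28016635] [-0.0558125  -0.03878842  0.06179128] [-0.41499728  0.75487365 -2.77432393]
```

View pics/h.png

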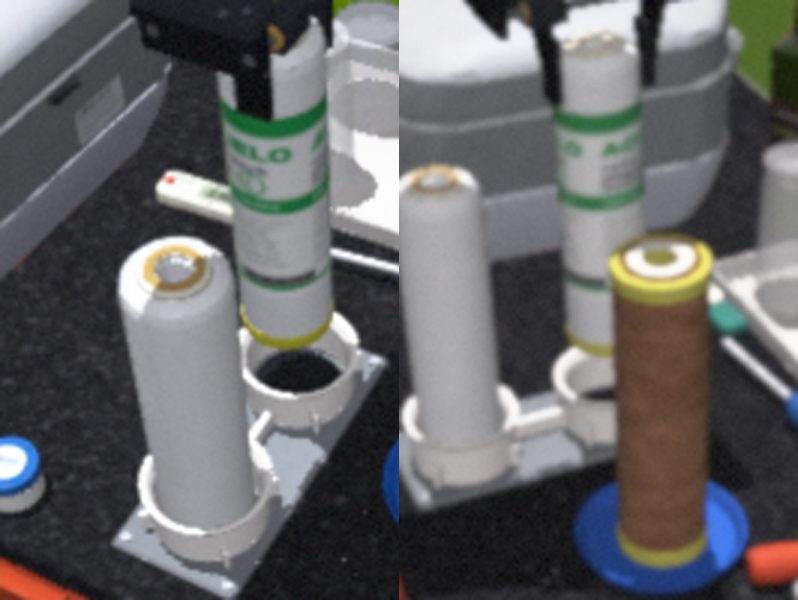

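Fresh hangs upright above the free ring. In the left crop its base spans x 240–333 with its bottom at 348. In the right crop the left edge is at 166 and the bottom at 356. I'll compute its offset.

```bash
python3 -c "
from h import *
from bench import read_state
print(read_state()['ee_pos'])
T,S=cams.camera('top'),cams.camera('side')
a=np.linspace(0,2*np.pi,200)
C=lambda p,r,z:np.c_[p[0]+r*np.cos(a),p[1]+r*np.sin(a),0*a+z]
def f(p,r,z,t,s):
    q=proj(T,C(p,r,z));w=proj(S,C(p,r,z))
    v=[q[:,0].min(),q[:,0].max(),q[:,1].min(),q[:,1].max(),w[:,0].min(),w[:,0].max(),w[:,1].min(),w[:,1].max()]
    o=[160,160,80,80,200,200,70,70]
    return [v[i]-(m/3+o[i]) for i,m in enumerate(t+s) if m is not None]
N=None
for z in(.0815,.085):
  for t,s in(([240,333,N,348],[166,N,N,356]),([240,333,N,348],[N]*4)):
    k=least_squares(f,(.55,-.27),args=(.0325,z,t,s));print('fresh',z,k.x,k.fun.round(1))
k=least_squares(f,(.55,-.27),args=(.0465,.05,[241,361,N,N],[153,N,345,N]));print('ring',k.x,k.fun.round(1))
"
```

```text
[ 0.55144741 -0.2703525   0.28074003]
fresh 0.0815 [ 0.55366353 -0.26260574] [ 0.1 -1.   0.2  0.9  0.9]
fresh 0.0815 [ 0.5544592  -0.26329017] [ 0.5 -0.5  0. ]
fresh 0.085 [ 0.55163212 -0.2645065 ] [ 0.3 -0.6  0.1  0.4  0.4]
fresh 0.085 [ 0.55194781 -0.26477758] [ 0.5 -0.5  0. ]
ring [ 0.54806295 -0.27737453] [-1.2  0.9  0.2  0.2]
```

```bash
python3 -m crank '-.025 -.005 0 0 -1;0 0 .05 0 -1;0 0 .05 0 -1;0 0 .05 0 -1;0 0 0 0 -1;0 0 0 0 -1'; python3 -m crank '0 0 .02 0 -1;0 0 .02 0 -1;0 0 .02 0 -1;0 0 0 0 -1;0 0 0 0 -1'
```

```text
time: 19.3
ee_pos: [0.5502, -0.2766, 0.2502]
eef_rot: [0.707, 0.707, -0.0, -0.0]
ft_force: [-0.4, -0.2, -3.3]
width: 0.0635
grip_force: 34.7
time: 19.8
ee_pos: [0.5504, -0.2767, 0.2385]
eef_rot: [0.707, 0.707, -0.0, -0.0]
ft_force: [-0.4, -1.3, -3.0]
width: 0.0633
grip_force: 34.7
```

```bash
python3 -m crank '0 0 .02 0 -1;0 0 .02 0 -1;0 0 0 0 -1;0 0 0 0 -1'; python3 -m crank '0 0 .02 0 -1;0 0 .02 0 -1;0 0 .02 0 -1;0 0 0 0 -1;0 0 0 0 -1'
```

```text
time: 20.2
ee_pos: [0.5503, -0.2767, 0.2304]
eef_rot: [0.707, 0.707, -0.0, -0.0]
ft_force: [-0.2, -0.7, -2.2]
width: 0.0635
grip_force: 34.7
time: 20.7
ee_pos: [0.5503, -0.2767, 0.2185]
eef_rot: [0.707, 0.707, -0.0, -0.0]
ft_force: [-0.4, -0.3, -3.4]
width: 0.0635
grip_force: 34.7
```

Inserting without contact so far. The floor is expected at TCP z of about 0.2066.

```bash
python3 -m crank '0 0 .02 0 -1;0 0 .02 0 -1;0 0 0 0 -1;0 0 0 0 -1'; python3 -m crank '0 0 .008 0 -1;0 0 0 0 -1;0 0 0 0 -1';python3 -m crank '0 0 .008 0 -1;0 0 0 0 -1;0 0 0 0 -1'
```

```text
time: 21.1
ee_pos: [0.5503, -0.2768, 0.2104]
eef_rot: [0.707, 0.707, -0.0, -0.0]
ft_force: [-0.8, -0.9, -2.9]
width: 0.0634
grip_force: 34.7
time: 21.4
ee_pos: [0.5504, -0.2768, 0.209]
eef_rot: [0.707, 0.707, -0.0, 0.0]
ft_force: [-1.1, 0.1, -3.5]
width: 0.0634
grip_force: 34.7
time: 21.7
ee_pos: [0.5504, -0.2768, 0.2073]
eef_rot: [0.707, 0.707, -0.0, 0.0]
ft_force: [0.1, 0.0, -3.3]
width: 0.0635
grip_force: 34.7
```

```bash
python3 -m crank '0 0 .006 0 -1;0 0 0 0 -1;0 0 0 0 -1';python3 -m crank '0 0 .005 0 -1;0 0 0 0 -1;0 0 0 0 -1'
```

```text
time: 22.0
ee_pos: [0.5506, -0.2769, 0.2066]
eef_rot: [0.707, 0.707, 0.0, 0.0]
ft_force: [-0.5, -0.3, 1.5]
width: 0.0631
grip_force: 34.7
time: 22.3
ee_pos: [0.5508, -0.2771, 0.2066]
eef_rot: [0.707, 0.707, 0.0, 0.001]
ft_force: [-1.1, 0.6, 8.0]
width: 0.0631
grip_force: 34.7
```

Seated on the floor at 0.2066, as predicted. I'll back off slightly, release and retreat.

```bash
python3 -m crank '0 0 -.005 0 -1;0 0 0 0 -.4;0 0 0 0 .5;0 0 0 0 .6;0 0 0 0 .7;0 0 0 0 1;0 0 0 0 1;0 0 0 0 1;0 0 0 0 1' 10;  python3 -m crank '0 0 -.03 0 1;0 0 -.05 0 1;0 0 -.1 0 1;0 0 -.15 0 1;0 0 -.15 0 1;0 0 -.15 0 1;0 0 -.12 0 1;0 0 0 0 1;0 0 0 0 1'
python3 - <<'E'
from h import *
a=[cams.camera(n)['img'] for n in('top','side')]
cv2.imwrite('pics/z.png',cv2.resize(np.hstack([a[0][60:300,130:370],a[1][60:300,160:400]]),(800,400)))
E
```

```text
time: 23.2
ee_pos: [0.5504, -0.2768, 0.2061]
eef_rot: [0.707, 0.707, -0.0, 0.0]
ft_force: [0.7, 0.8, -0.7]
width: 0.0866
grip_force: 0.0
time: 24.1
ee_pos: [0.5506, -0.2768, 0.357]
eef_rot: [0.707, 0.707, 0.0, 0.001]
ft_force: [0.5, 0.6, -0.4]
width: 0.0867
grip_force: 0.0
```

I've used all ten picture views, so the final check is numeric. I'll compare unchanged regions with the earlier frame and look for the green bands where they should now be.

```bash
python3 - <<'E'
from h import *
for n in('top','side'):
    c=cams.camera(n); new=c['img'].astype(int); old=cv2.imread(f'pics/f{n}.png').astype(int); d=np.abs(new-old).max(2)
    for k,p in dict(kept_top=(.419,-.273,.261),spent_top=(.5257,-.4285,.256),grease=None).items() if 0 else [('kept_top',(.419,-.273,.261)),('kept_mid',(.419,-.273,.15)),('spent_top',(.5257,-.4285,.256)),('spent_mid',(.5257,-.4285,.13))]:
        u,v=proj(c,[p])[0].astype(int); print(n,k,(d[v-12:v+13,u-12:u+13]>50).mean().round(2))
    h=cv2.cvtColor(c['img'],cv2.COLOR_BGR2HSV); g=(cv2.inRange(h,(65,90,40),(90,255,255))>0)
    a=proj(c,[[.551,-.275,z] for z in(.264,.16,.06)]); print(n,'fresh axis',a.round(0).tolist())
    x0,x1=int(a[:,0].min())-25,int(a[:,0].max())+25; y0,y1=int(a[0,1])-15,int(a[2,1])
    s=g[y0:y1,x0:x1]; L=cv2.connectedComponentsWithStats(s.astype(np.uint8))
    for st,ce in zip(L[2][1:],L[3][1:]):
        if st[4]>25: print('  green',(ce+[x0,y0]).round(0),st[2:])
E
```

```text
top kept_top 0.12
top kept_mid 0.0
top spent_top 0.28
top spent_mid 0.0
top fresh axis [[257.0, 123.0], [258.0, 162.0], [260.0, 194.0]]
  green [256. 151.] [ 32  12 151]
  green [258. 174.] [ 30  11 106]
side kept_top 0.22
side kept_mid 0.0
side spent_top 0.32
side spent_mid 0.0
side fresh axis [[268.0, 117.0], [270.0, 157.0], [271.0, 192.0]]
  green [268. 141.] [26  8 93]
```

```bash
python3 - <<'E'
from h import *
for n in('top','side'):
    c=cams.camera(n)
    u,v=proj(c,[(.5257,-.4285,.256)])[0].astype(int)
    for i in(cv2.imread(f'pics/f{n}.png'),c['img']):
        h=cv2.cvtColor(i,cv2.COLOR_BGR2HSV); m=cv2.inRange(h,(22,110,40),(35,255,255))[v-30:v+130,u-45:u+45]
        st=cv2.boundingRect(m); print(n,st,(m>0).sum())
E
```

```text
top (20, 18, 45, 106) 687
top (20, 19, 45, 105) 671
side (29, 22, 35, 110) 480
side (30, 22, 33, 110) 447
```

The spent cartridge hasn't moved and fresh stands on the ring's axis, so I'm handing in.

```bash
python3 -c "
from bench import workorder; print(workorder.close_job())"
```

```text
the job is handed in; nothing more can be done
None
```

The job is handed in: the spent cartridge stands upright in the blue saucer, the green-banded one was lowered to the floor of the freed ring before release, and the white one stayed put (final check by image comparison, since all ten picture views were used).

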